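# Add a slotted mass to the hanger of a gel-strength tester

## Task

Load the gel-strength tester: take the 200 g mass (the biggest of the three slotted masses lying on the mat) and slide it sideways onto the stem of the hanger, right home so that the stem stands at the inner end of its slot, with its slot facing the back of the tester (its column), opposite to the slot of the mass already there; settle it fully down over the raised spigot of that mass, lying flat, and let go. Go gently: only a light push against the stem, do not press the hanger down on its spring, and leave the other masses and everything else on the bench where they are.

Things in the scene. Friction and masses are not known exactly. Their poses are not given: they have to be found in the camera images.
- mass200: the mass to add: flat steel disc, 54 mm diameter, 12 mm thick, 200 g, lying on the mat (2 mm thick). A slot 10 mm wide runs from its axis out through the rim along its own +x; inner end a half round of 5 mm radius about the axis, mouth flared over 6 mm to 16 mm. On top a spigot 24 mm diameter, 3 mm high; below a recess 25.6 mm diameter, 3.4 mm deep. Origin on the axis at the underside; z up
- mass200_mouth (a point): point in the mouth of the 200 g mass's slot, on the rim, 27 mm out along the disc's +x at half thickness
- tester: gel-strength tester, fixed: white base 190 x 150 x 28 mm, display along its front edge (-x); a column at +70 mm carries, by a hand-clamped boss head, the cross arm with the hanger. The hanger's upright stem stands at x -20 mm, y 0 in this frame, give or take 6 mm each way, as the cross arm was clamped: find it by eye or feel. Origin: centre of underside
- pan_level (a point): a point of the tester's frame at x -20 mm, y 0, at the height of the top of the hanger's pan (150 mm). On the pan: a steel stem of 8 mm diameter with a head of 16 mm diameter from 58 to 68 mm above the pan, too big for any slot; and the 500 g mass, 66 mm diameter, 20 mm thick, centred on the stem, its slot to the tester's front (within 25 degrees)
- spigot_level (a point): a point of the tester's frame 20 mm above pan_level: the upper face of the 500 g mass. From it rises that mass's spigot, 24 mm diameter, 3 mm high, centred on the stem, over which the recess of the next mass fits. Fully down, the 200 g mass's underside is at this height (less the sinking of the hanger); resting on the spigot, 3 mm higher
- hanger (a joint): how far the hanger (pan, stem and plunger together) has sunk on its spring from where it stands at the start, m, downwards positive; spring 1.5 N/mm, so the 200 g mass sinks it 1.3 mm; lower stop at 8 mm
- mass100: bystander: the 100 g slotted mass on the mat, 44 mm diameter, 9.5 mm thick; origin on its axis at its underside
- mass50: bystander: the 50 g slotted mass on the mat, 36 mm diameter, 8 mm thick; origin on its axis at its underside
- pipette: bystander: micropipette lying on the bench, about 260 mm long, 28 mm high; origin at its underside near the middle
- tip_box: bystander: open box of pipette tips, 122 x 84 x 50 mm; origin centre of underside
- tube_rack: bystander: low rack of small tubes, 190 x 70 x 41 mm; origin centre of underside
- dishes: bystander: stack of three petri dishes, 90 mm diameter, 43 mm high; origin centre of underside
- beaker: bystander: small glass beaker, 70 mm diameter, 90 mm high; origin centre of underside
- reagent: bystander: white plastic bottle, 62 mm diameter, 130 mm high; origin centre of underside
There are look-alikes about, which are no part of the job. What is shaped like the mass200 but pink is not meant.

How it is judged:
By the outcome, as a careful person would: the job done as asked, in the order asked, and still so for the second after the job is handed in, with the robot touching nothing.
It also fails if it takes over 64 s, if anything falls off the work surface, if the arm or the gripper's body presses on something with over 40 N, if the wrist force passes 120 N, or if a joint passes its speed limit or range.

## Robot

A 6-joint arm with a two-finger parallel gripper is mounted at the origin on the work surface. World frame = base frame: x ahead of the robot, y to its left, z up, the work surface at z = 0. Lengths are in mm, angles in rad, forces in N, time in s.
With the tool pointing down it reaches from about 325 to 875 mm from the base axis. Payload 4.4 kg.
Tool frame: the origin (TCP) lies on the centre line of the jaws, within the pads' length; the fingertips stand ahead of it and the grasp point (between the pads) lies 6 mm ahead of it (ctrl.tcp_to_tips is the z of the fingertips in the tool frame, in mm); z points along the fingers, y is the direction in which the jaws open and shut (so a half turn about z gives the same grasp; the last joint's range is limited). The gripper opens to 85 mm and grips with 20 to 120 N. Pads are 22 mm wide; open, the fingers measure 114 mm over their backs; the gripper's body (76 mm by 85 mm) begins 54 mm behind the grasp point. The pads swing forward as they close: fully open they stand 13 mm farther back than shut.
Start: joints at [-0.15, 0.207, 1.542, -0, 1.393, -0.15], TCP at [575.002, -0.012, 256.282] pointing down, gripper open.
Joint ranges: [-2.73, 2.73], [-0.86, 2.22], [0.23, 2.46], [-1.11, 4.25], [0.08, 2.63], [-2.82, 2.82]. Speed limits (rad/s): [2.79, 2.79, 3.14, 3.14, 3.14, 3.14].

## Interface

Orientations are given as a 3x3 rotation matrix whose columns are the frame's x, y, z axes.
In Python, from plant import ctrl, sensors, optics gives the robot as it stands. Calls block until the motion is done:
- ctrl.move_ptp(position, orientation): joint-space move of the TCP to a pose.
- ctrl.move_l(position, rot=None, vel=150, threshold=None): straight line of the TCP; rot=None keeps the orientation; vel is the mean speed in mm/s. With threshold (N) it stops when the force on the tool has changed by that much, and returns True; else False.
- ctrl.set_joints(angles): joint-space move.
- ctrl.gripper_to(opening, force=None): finger opening in mm; force is the grip in N (None keeps the last); returns when the fingers have stopped.
- ctrl.hold(seconds).
- ctrl.solve_ik(position, orientation): joint angles nearest the present ones, or None.
- sensors.read_state(): the state.
- optics.grab_frame(name): name is "scene" or "side" or "wrist"; returns (picture, depth): 400x640x3 uint8, red, green, blue; 400x640 float32, mm along the optical axis (not along the pixel's ray), 0 where there is no reading.
- optics.camera_params(name): a dict with "mtx" (3x3 intrinsics, pixels), "k1" (the pictures are not rectified: a ray, as slopes to the right and down, at radius r is drawn at 1 + k1 r^2 times it, then the intrinsics apply), "R" (3x3) and "t" (3): a world point X has camera coordinates R X + t; the wrist camera has in their place "T_tool_cam" (4x4, takes a point from camera to tool coordinates, whose origin is the TCP and whose axes are the flange's). Camera axes: x right, y down, z forward; pixel columns grow to the right and rows downward; lengths in mm; the calibration is good to about 2 mm. A picture is of the moment at which its call begins: read the wrist's pose just before it. camera_params takes no time and is no camera call.
A pose or a line that the arm cannot do raises ctrl.MotionError and nothing moves.
- ctrl.finish_job(): hands the job in, once; it reports no verdict.
The state is a dict: "t": time; "q": joint angles; "qvel": joint speeds; "tau": joint torques, N m; "eef_pos": TCP position; "eef_rot": TCP orientation; "force": force on the tool from outside, world axes, zero at the start; "wrist_torque": the same for the moment, N m; "grip_width": finger opening in mm.
Only numpy, scipy, OpenCV 4.12 (cv2) and the standard library are available. Lean on these libraries where they do the work, as an engineer would, in place of code of your own. Each camera call takes 0.05 s, during which the arm holds its last target. There are 200 camera calls.

## Working session

There is one attempt and no reset: what is moved stays moved. The work goes in short steps, each a Python script; the robot and the scene stay as the last script left them, time stands still between calls to the robot, and variables do not carry over. Pictures are saved under pics/ and viewed, about 8 in all and at most 12, crops included, and the job is handed in when it is done.

```bash
ls; mkdir -p pics; cat > h.py <<'E'
import numpy as np, cv2
from plant import ctrl, sensors, optics
def grab(name):
    s=sensors.read_state(); im,d=optics.grab_frame(name); p=optics.camera_params(name)
    if name=="wrist":
        T=np.eye(4);T[:3,:3]=np.array(s["eef_rot"]);T[:3,3]=s["eef_pos"]
        C=T@np.array(p["T_tool_cam"]); Rwc=C[:3,:3];c=C[:3,3]
    else:
        R=np.array(p["R"]);Rwc=R.T;c=-R.T@np.array(p["t"])
    return dict(im=im,d=d,K=np.array(p["mtx"]),k1=p["k1"],R=Rwc,c=c)
def rays(f,uv):
    uv=np.asarray(uv,float).reshape(-1,2);K=f["K"]
    xd=(uv-[K[0,2],K[1,2]])/[K[0,0],K[1,1]]
    x=xd.copy()
    for _ in range(20): x=xd/(1+f["k1"]*(x**2).sum(1,keepdims=True))
    return np.c_[x,np.ones(len(x))]
def at_z(f,uv,z):
    r=rays(f,uv)@f["R"].T; return f["c"]+r*((z-f["c"][2])/r[:,2:3])
def cloud(f):
    v,u=np.mgrid[0:400,0:640]; r=rays(f,np.c_[u.ravel(),v.ravel()])
    P=(r*f["d"].reshape(-1,1))@f["R"].T+f["c"]; P[f["d"].ravel()==0]=np.nan
    return P.reshape(400,640,3)
def proj(f,X):
    x=(np.asarray(X,float).reshape(-1,3)-f["c"])@f["R"]; s=x[:,:2]/x[:,2:]
    s=s*(1+f["k1"]*(s**2).sum(1,keepdims=True)); return s*[f["K"][0,0],f["K"][1,1]]+[f["K"][0,2],f["K"][1,2]]
def save(n,im): cv2.imwrite("pics/"+n,im[...,::-1])
E
python3 - <<'E'
from h import *
a=grab("scene");b=grab("side")
import pickle;pickle.dump((a,b),open("v.pkl","wb"))
save("a.png",a["im"]);save("b.png",b["im"])
for f in(a,b):print(f["c"].round(),f["R"][:,2].round(2),f["K"][0,0])
print(ctrl.tcp_to_tips,optics.camera_params("wrist"),sensors.read_state()["t"],sensors.read_state()["eef_rot"])
E
```

```text
pics
[1294. -303.  741.] [-0.75  0.26 -0.61] 378.06166732868587
[229. 799. 794.] [ 0.28 -0.74 -0.62] 415.37218902770707
25.0 {'mtx': array([[294.12046971,   0.        , 320.62837244],
       [  0.        , 294.12046971, 197.48241561],
       [  0.        ,   0.        ,   1.        ]]), 'k1': -0.04868320866712446, 'T_tool_cam': array([[-7.59192519e-04, -9.64266987e-01, -2.64931314e-01,
         6.65775930e+01],
       [ 9.99999185e-01, -1.00412020e-03,  7.89065120e-04,
         7.58389938e-01],
       [-1.02689233e-03, -2.64930499e-01,  9.64266963e-01,
        -1.17043694e+02],
       [ 0.00000000e+00,  0.00000000e+00,  0.00000000e+00,
         1.00000000e+00]])} 0.1 [[-1.00905350e-05  9.99997835e-01 -2.08067058e-03]
 [ 9.99999957e-01  1.06991167e-05  2.92482173e-04]
 [ 2.92503801e-04 -2.08066753e-03 -9.99997793e-01]]
```

View pics/a.png

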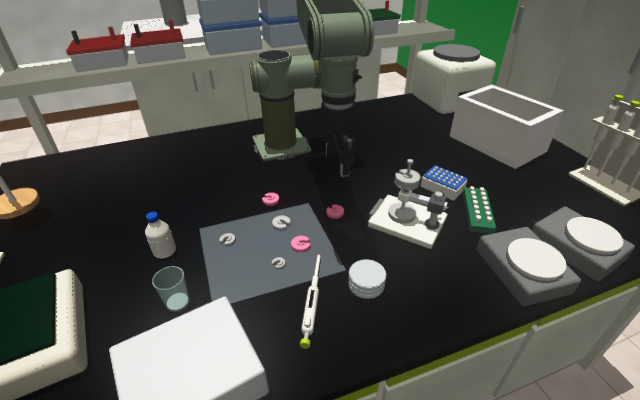

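View pics/b.png

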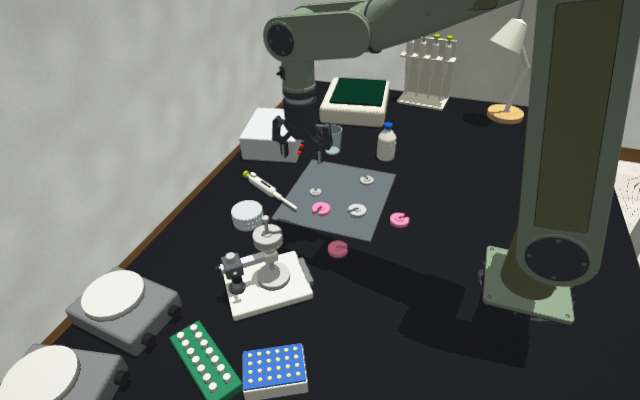

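Steel discs in the scene view are at (227,239), (281,223) and (279,263). The pink look-alikes are at (270,199), (301,243) and (335,211). (281,223) looks the largest of the steel ones, so I'll measure it and check it in an enlarged crop.

```bash
python3 - <<'E'
from h import *
import pickle
a,b=pickle.load(open("v.pkl","rb"))
for f,pts,n in((a,[(227,239),(281,223),(279,263)],"a"),(b,[(367,180),(357,210),(315,191)],"b")):
    P=cloud(f); 
    for p in pts:
        g=at_z(f,p,14)[0]
        m=(np.abs(P[...,0]-g[0])<45)&(np.abs(P[...,1]-g[1])<45)&(P[...,2]>6.5)&(P[...,2]<25)
        hsv=cv2.cvtColor(f["im"],cv2.COLOR_RGB2HSV); m&=(hsv[...,1]<70)&(f["im"].max(2)>115)
        if m.sum():
            Q=P[m]; print(n,p,m.sum(),g.round(),Q.min(0).round(1),Q.max(0).round(1),np.percentile(Q[:,2],[10,50,90]).round(1))
    # tester
# tester cloud in both
for f,n in((a,"a"),(b,"b")):
    P=cloud(f); sel=(P[...,2]>24)&(P[...,2]<33)
    g=at_z(f,(408,215) if n=="a" else (265,290),28)[0]
    print(n,g.round())
c1=cv2.resize(a["im"][150:290,190:350],None,fx=5,fy=5,interpolation=3)[:600]
c2=cv2.resize(a["im"][145:250,360:460],None,fx=5.7,fy=5.7,interpolation=3)
save("c1.png",c1);save("c2.png",cv2.resize(b["im"][205:325,210:325],None,fx=5,fy=5,interpolation=3))
save("c12.png",np.hstack([cv2.resize(a["im"][180:290,210:320],(400,400),interpolation=3),cv2.resize(a["im"][150:250,360:460],(400,400),interpolation=3)]))
E
```

```text
a (227, 239) 116 [ 483. -286.   14.] [ 452.4 -307.8    6.6] [ 497.8 -264.8   18.2] [10.7 12.8 15.6]
a (281, 223) 168 [ 472. -126.   14.] [ 436.3 -150.8    9.9] [492.2 -97.7  21.6] [13.2 15.5 18.4]
a (279, 263) 96 [ 622. -174.   14.] [ 593.9 -190.3    7.1] [ 632.5 -156.4   16.9] [ 9.  12.1 14.9]
b (367, 180) 91 [ 474. -281.   14.] [ 432.2 -311.7    6.5] [ 511.1 -238.9   18.2] [ 8.7 12.4 16. ]
b (357, 210) 179 [ 462. -123.   14.] [ 417.3 -159.5    6.8] [491.4 -81.4  20.8] [11.4 15.1 17.4]
b (315, 191) 68 [ 612. -172.   14.] [ 568.8 -202.8    6.6] [ 648.1 -141.9   16.1] [ 7.8 10.3 13.5]
a [587. 227.  28.]
b [581. 248.  28.]
```

View pics/c12.png

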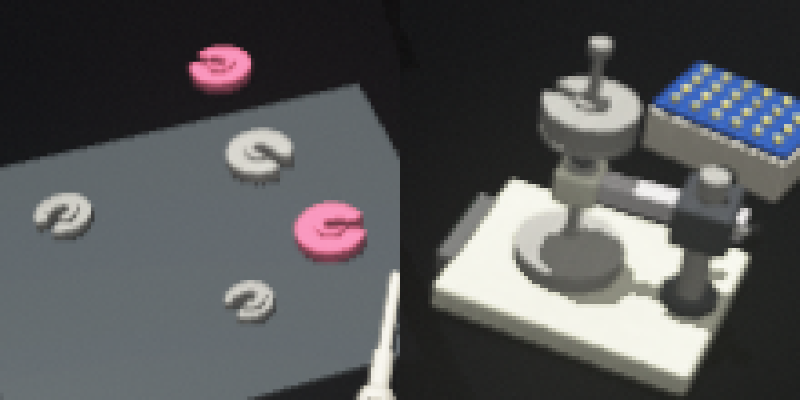

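View pics/c2.png

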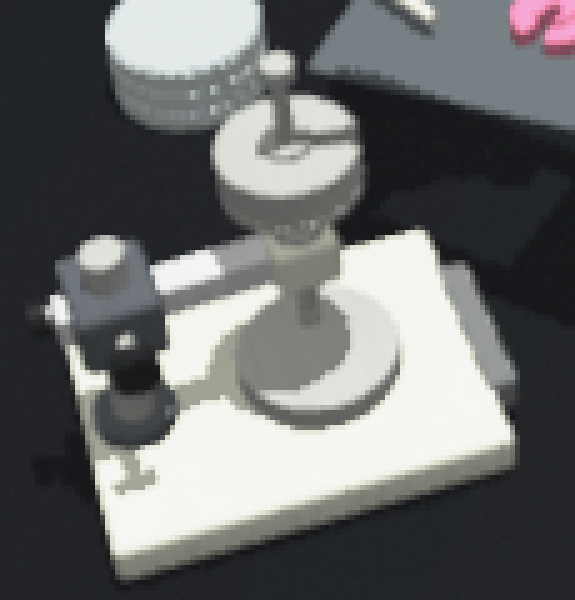

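The crop confirms the target. The steel disc at scene (281,223) measures about 54 mm across, the other two steel discs about 44 and 36 mm, and the other candidates are pink. Its slot already opens roughly towards +y. The tester's front faces the mat (-y) and its column is on the +y side. Next come wrist close-ups of the disc and the tester.

```bash
python3 - <<'E'
from h import *
import pickle
R=np.array([[0,1,0],[1,0,0],[0,0,-1.]])
ctrl.move_ptp([585,190,330],R); t=grab("wrist")
ctrl.move_ptp([467,-124,130],R); m=grab("wrist")
pickle.dump((t,m),open("w.pkl","wb"))
save("w.png",np.vstack([cv2.resize(t["im"],(480,300),interpolation=2),cv2.resize(m["im"],(480,300),interpolation=2)]))
print(sensors.read_state()["t"],ctrl.tcp_to_tips, t["c"],m["c"])
E
```

```text
2.4833 25.0 [585.6623144  255.82582955 445.95568858] [468.68095725 -57.34000091 247.90805189]
```

View pics/w.png

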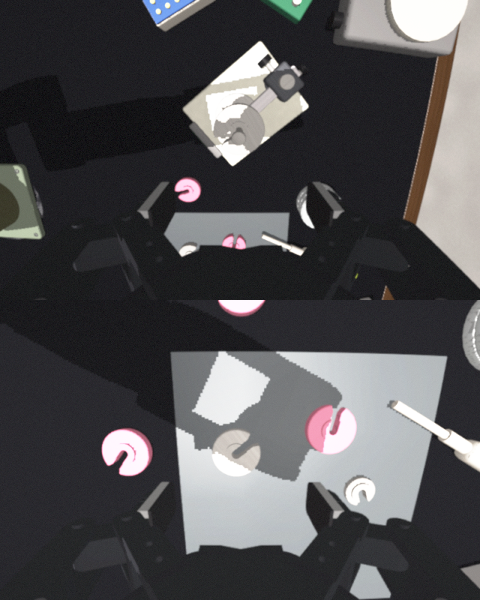

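Wrist views (up is +y, right is +x): the tester's column lies up and to the right of the stem, so the tester is yawed about 45-50°. The mass200 is at about (235,453) in the stacked picture, with its slot pointing up and to the right. Now I'll fit both.

```bash
python3 - <<'E'
from h import *
import pickle
from scipy.optimize import least_squares
t,m=pickle.load(open("w.pkl","rb"))
def circ(Q,r=None):
    h=cv2.convexHull(Q[:,:2].astype(np.float32))[:,0]
    # robust circle fit to hull
    return least_squares(lambda p:np.hypot(*(h-p[:2]).T)-p[2],[*h.mean(0),25],loss="soft_l1").x
P=cloud(t); a=P.reshape(-1,3); near=lambda c,r:np.hypot(a[:,0]-c[0],a[:,1]-c[1])<r
loc=near((590,240),170)
for lo,hi in((22,34),(160,167),(166,178),(200,235)):
    Q=a[loc&(a[:,2]>lo)&(a[:,2]<hi)]
    if len(Q)<5: print(lo,len(Q));continue
    (c,s,ang)=cv2.minAreaRect(Q[:,:2].astype(np.float32)); print(lo,len(Q),np.median(Q,0).round(1),"rect",np.round(c,1),np.round(s,1),round(ang,1),"circ",circ(Q).round(1))
P=cloud(m); b=P.reshape(-1,3)
Q=b[(np.hypot(b[:,0]-467,b[:,1]+124)<40)&(b[:,2]>8)&(b[:,2]<25)]
print("disc",len(Q),np.percentile(Q[:,2],[5,50,95]),circ(Q).round(1))
def rot(im,f,c): 
    u,v=proj(f,[c])[0]; return int(u),int(v)
u,v=rot(0,m,(467,-124,14)); u2,v2=rot(0,t,(600,235,100))
print(u,v,u2,v2)
A=cv2.resize(m["im"][v-50:v+50,u-50:u+50],(400,400),interpolation=3);B=cv2.resize(t["im"][v2-100:v2+100,u2-100:u2+100],(400,400),interpolation=3)
save("z.png",np.hstack([A,B]))
E
```

```text
22 8767 [590.1 232.5  27.4] rect [616.9 245.5] [295.9 180. ] 49.9 circ [605.7 260.9 144.1]
160 40 [578.8 228.3 163.3] rect [573.6 211.6] [61.8 35. ] 57.6 circ [582.9 205.8  30.5]
166 3077 [585.8 208.5 169.4] rect [583.8 203.6] [64.1 65.5] 31.4 circ [583.1 203.1  32.8]
200 310 [583.4 204.  217.1] rect [583.4 203.5] [14.7 14.5] 89.8 circ [583.1 203.4   7.6]
disc 2785 [12.04031434 13.51600742 16.65010471] [ 464.2 -127.9   26.9]
317 200 333 135
```

View pics/z.png

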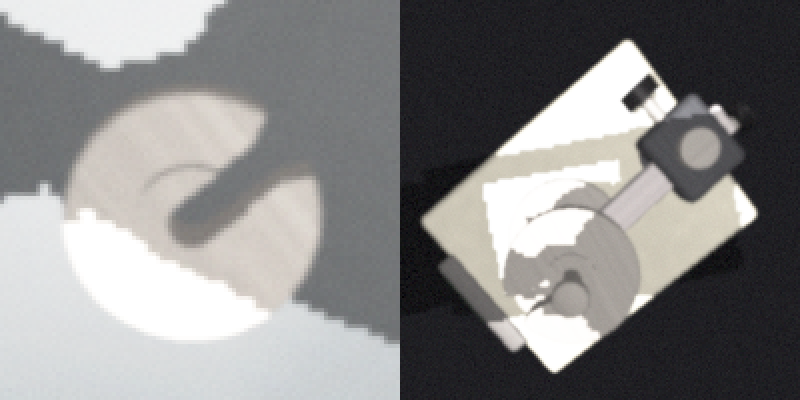

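The left crop shows the slot's inner end at crop (190,228) and its mouth midway between (265,112) and (315,175). The right crop shows the tester base corners at crop (420,220), (628,38), (757,213) and (553,372), with the stem head at (570,297).

```bash
python3 - <<'E'
from h import *
import pickle
t,m=pickle.load(open("w.pkl","rb"))
C=at_z(t,[(233+x/2-.25,35+y/2-.25) for x,y in((20,220),(228,38),(357,213),(153,372))],28)[:,:2]
print(C.round(1),C.mean(0).round(1))
l=[(C[1]-C[0],"long"),(C[2]-C[3],"long"),(C[2]-C[1],"s"),(C[3]-C[0],"s")]
for v,n in l: print(n,np.linalg.norm(v).round(1),np.degrees(np.arctan2(v[1],v[0])).round(1))
c=np.array([583.1,203.4])
# disc slot: dark pixels inside disc at top-plane
top=at_z(m,[(267+x/4-.4,150+y/4-.4) for x,y in((265,112),(315,175))],14)[:,:2]; d0=np.array([464.2,-127.9])
mid=top.mean(0)-d0; print("mouth",top.round(1),np.degrees(np.arctan2(mid[1],mid[0])))
# depth-based: top plane pixels missing
P=cloud(m); b=P.reshape(-1,3); r=np.hypot(b[:,0]-d0[0],b[:,1]-d0[1]); q=b[(r>14)&(r<21)&(b[:,2]<8.5)]-[*d0,0]
print("slot from depth",len(q),np.degrees(np.arctan2(np.median(q[:,1]),np.median(q[:,0]))))
P=cloud(t); b=P.reshape(-1,3)-[*c,0]; r=np.hypot(b[:,0],b[:,1]); q=b[(r>16)&(r<29)&(b[:,2]<165)]
print("500 slot",len(q),np.degrees(np.arctan2(np.median(q[:,1]),np.median(q[:,0]))))
E
```

```text
[[475.5 217.7]
 [619.9 336.2]
 [713.1 222.4]
 [568.1 104. ]] [594.1 220.1]
long 186.7 39.4
long 187.2 39.3
s 147.0 -50.6
s 146.7 -50.8
mouth [[ 479.3 -105.1]
 [ 489.8 -118.3]] 38.573097115639044
slot from depth 89 31.61061849631557
500 slot 168 -142.53600338836915
```

```bash
python3 - <<'E'
from h import *
import pickle
t,m=pickle.load(open("w.pkl","rb"))
d0=np.array([464.2,-127.9]); g=cv2.cvtColor(m["im"],cv2.COLOR_RGB2GRAY)
for zt in (14,):
  for r in (8,10,12.5,14,16,18,20):
    z=17 if r<12 else zt
    th=np.radians(np.arange(-20,100,.5)); X=np.c_[d0[0]+r*np.cos(th),d0[1]+r*np.sin(th),0*th+z]
    uv=proj(m,X).astype(np.float32); v=cv2.remap(g,uv[:,0],uv[:,1],1).ravel().astype(float)
    lo=v.min(); thr=(lo+np.median(v))/2; k=np.where(v<thr)[0]; a=np.degrees(th[k]); print(r,thr,a.min(),a.max(),(a.min()+a.max())/2, "width",2*r*np.sin(np.radians((a.max()-a.min())/2)))
print(ctrl.tcp_to_tips)
E
```

```text
8 123.0 23.5 67.5 45.5 width 5.993705494654592
10 143.5 12.5 63.0 37.75 width 8.531374798029166
12.5 154.5 16.5 59.99999999999999 38.25 width 9.263935937745904
14 162.0 18.5 57.00000000000001 37.75 width 9.231338067358045
16 161.0 20.5 55.0 37.75 width 9.48933039921827
18 162.5 23.0 52.50000000000001 37.75 width 9.165670135398996
20 163.0 24.000000000000004 52.0 38.0 width 9.676875823986709
25.0
```

The slot yaw is 37.8°. The tester axis is at 39.3° and the back of the 500 g slot at 37.5°, so almost no rotation is needed. Next I grasp the disc with the jaws across the slot.

```bash
cat >> h.py <<'E'
def Rz(deg):
    a=np.radians(deg); return np.array([[np.cos(a),np.sin(a),0],[np.sin(a),-np.cos(a),0],[0,0,-1.]])
def st(): 
    s=sensors.read_state(); print("t",round(s["t"],2),"pos",np.round(s["eef_pos"],2),"F",np.round(s["force"],2),"M",np.round(s["wrist_torque"],2),"w",round(s["grip_width"],2)); return s
E
python3 - <<'E'
from h import *
R=Rz(37.8); d=[464.2,-127.9]
ctrl.move_ptp([*d,80],R); ctrl.gripper_to(66,40); st()
ctrl.move_l([*d,40],vel=80); 
c=ctrl.move_l([*d,26],vel=15,threshold=3); s=st(); print("contact",c)
z=s["eef_pos"][2]
if not c: z=27
ctrl.move_l([*d,z+4],vel=30); ctrl.gripper_to(50,45); s=st()
ctrl.hold(.2); st()
E
```

```text
t 3.68 pos [ 464.39 -127.95   80.27] F [ 0.1   0.14 -0.53] M [ 0.06 -0.02 -0.02] w 66.12
t 5.42 pos [ 464.28 -127.94   26.08] F [-2.21 -0.47 -0.12] M [-0.04 -0.04 -0.02] w 66.01
contact False
t 6.03 pos [ 464.23 -127.86   31.66] F [-1.75  1.5   7.07] M [ 0.15  0.36 -0.04] w 51.25
t 6.22 pos [ 464.25 -127.88   31.68] F [-3.07  1.36  6.7 ] M [ 0.13  0.36 -0.01] w 51.28
```

The width reads 51.3 mm where 54 was expected, and there is a 7 N upward force. I'll look before lifting.

```bash
python3 - <<'E'
from h import *
import pickle
w=grab("wrist");pickle.dump(w,open("g.pkl","wb"))
save("g.png",cv2.resize(w["im"][150:400,160:480],(768,600),interpolation=3))
P=cloud(w); a=P.reshape(-1,3); Q=a[(np.hypot(a[:,0]-464,a[:,1]+128)<24)]
print(np.percentile(Q[:,2],[20,50,80,95]))
E
```

```text
[ 13.38076756  86.04902397  99.35981225 106.83220529]
```

View pics/g.png

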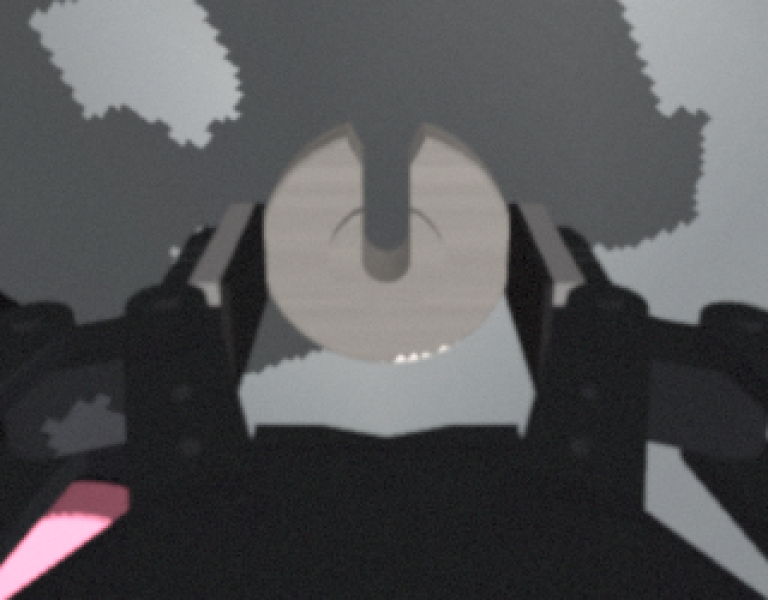

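The disc sits squarely between the pads with its slot straight along tool x. The inner end is at crop (387,258) and the mouth at (388,125). The upward force is the pads' closing swing pressing the disc onto the mat. I'll lift and go to the pre-insertion pose.

```bash
python3 - <<'E'
from h import *
import pickle
s=st(); p=np.array(s["eef_pos"])
ctrl.move_l([p[0],p[1],60],vel=50); st()
yaw=38.8; u=np.array([np.cos(np.radians(yaw)),np.sin(np.radians(yaw))]); stem=np.array([583.1,203.4])
ctrl.move_l([p[0],p[1],215],vel=120)
pre=stem-62*u
ctrl.move_l([*pre,215],rot=Rz(yaw),vel=120)
ctrl.hold(.3); st()
w=grab("wrist");pickle.dump(w,open("p.pkl","wb"))
save("p.png",cv2.resize(w["im"][60:310,160:480],(768,600),interpolation=3))
P=cloud(w).reshape(-1,3); q=P[(np.hypot(*(P[:,:2]-pre).T)<23)&(P[:,2]>180)&(P[:,2]<215)]
loc=(q-[*pre,0]); X=np.c_[loc[:,:2]@np.c_[u,[u[1],-u[0]]],loc[:,2]]
ok=np.hypot(X[:,0],X[:,1])>14; X=X[ok]
A=np.c_[X[:,:2],np.ones(len(X))]
for _ in range(4):
    c=np.linalg.lstsq(A,X[:,2],rcond=None)[0]; r=np.abs(A@c-X[:,2]); k=r<max(1,2*np.median(r)); A,X=A[k],X[k]
print("tilt deg along u, along y, top z",np.degrees(c[:2]),c[2],len(X))
h=P[(np.hypot(*(P[:,:2]-stem).T)<14)&(P[:,2]>211)&(P[:,2]<228)]
print("head",len(h),(h.min(0)+h.max(0))/2,h.min(0),h.max(0))
m=P[(np.hypot(*(P[:,:2]-stem).T)<45)&(P[:,2]>165)&(P[:,2]<176)]
print("500 top",np.percentile(m[:,2],[10,50,90]))
E
```

```text
t 6.28 pos [ 464.24 -127.85   31.67] F [-1.94  1.16  6.53] M [0.17 0.36 0.01] w 51.32
t 7.01 pos [ 464.14 -127.82   60.02] F [ 0.08 -0.52 -2.14] M [ 0.04 -0.01  0.02] w 51.01
t 11.41 pos [534.8  164.43 215.02] F [ 0.22  0.04 -2.25] M [-0.01 -0.07 -0.02] w 50.88
tilt deg along u, along y, top z [-0.03929972 -0.06895571] 196.56813418319965 2923
head 1298 [583.16333289 203.0024115  216.87348441] [575.44911475 195.27817763 214.4098984 ] [590.87755103 210.72664537 219.33707043]
500 top [168.55705224 169.44026405 170.42667273]
```

View pics/p.png

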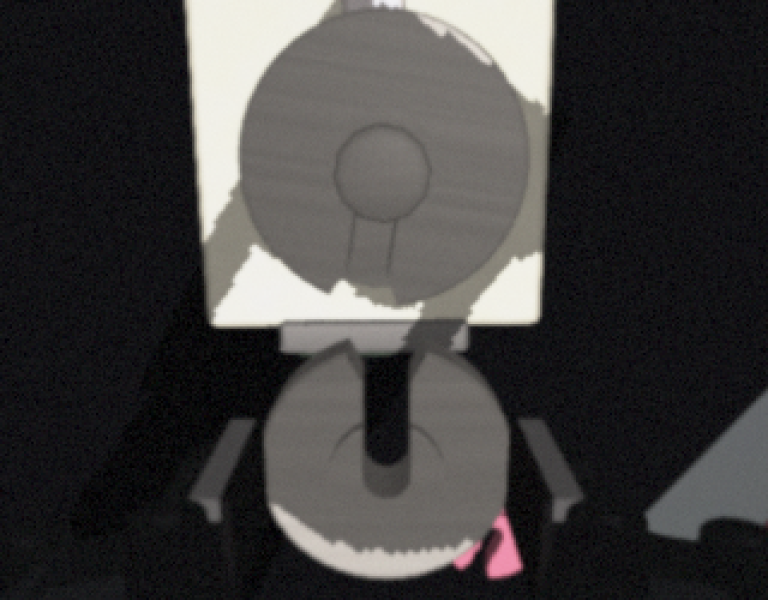

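The disc hangs level (tilt under 0.1°). The head is at crop (382,172) and the slot axis at about (387,…), so there's a small lateral correction. I'll compute it and insert with force stops.

```bash
python3 - <<'E'
from h import *
import pickle
from scipy.optimize import least_squares
w=pickle.load(open("p.pkl","rb")); s=st(); tcp=np.array(s["eef_pos"])
yaw=38.8; u=np.array([np.cos(np.radians(yaw)),np.sin(np.radians(yaw))]); v=np.array([u[1],-u[0]]); stem=np.array([583.16,203.0])
P=cloud(w).reshape(-1,3); rel=P[:,:2]-tcp[:2]
q=rel[(np.hypot(*rel.T)<31)&(P[:,2]>193)&(P[:,2]<203)]; L=np.c_[q@u,q@v]; L=L[np.abs(L[:,1])<26.5]
# front/rear arcs only
h=cv2.convexHull(L.astype(np.float32))[:,0]; h=h[np.abs(h[:,1])<24]
f=least_squares(lambda p:np.hypot(*(h-p[:2]).T)-p[2],[0,0,27],loss="soft_l1").x; print("disc centre in tool (u,v,r)",f)
g=cv2.cvtColor(w["im"],cv2.COLOR_RGB2GRAY)
# slot lateral at top plane
cs=[]
for x in (6,10,14,18):
    yy=np.arange(-9,9,.1); X=np.c_[tcp[:2]+(x+f[0])*u+yy[:,None]*v,np.full(len(yy),199.6 if x<12 else 196.6)]
    uv=proj(w,X).astype(np.float32); b=cv2.remap(g,uv[:,0],uv[:,1],1).ravel().astype(float)
    k=np.where(b<(b.min()+np.median(np.sort(b)[-60:]))/2)[0]; cs.append((yy[k].min(),yy[k].max()))
cs=np.array(cs);print(cs.round(2)); slot=cs.mean()
e=(stem-tcp[:2]); lat=e@v-slot; print("stem rel tcp u,v",e@u,e@v,"slot",slot,"lateral shift",lat)
pickle.dump((f[0],slot,stem),open("fit.pkl","wb"))
E
```

```text
t 11.46 pos [534.8  164.47 215.04] F [-0.44  0.3  -2.03] M [-0.04 -0.04 -0.04] w 50.88
disc centre in tool (u,v,r) [-3.42126375e-03  1.00085999e+00  2.70793833e+01]
[[-3.5  5.4]
 [-3.4  5.3]
 [-3.6  5.4]
 [-3.6  5.4]]
stem rel tcp u,v 61.83483502679108 0.27660876674645607 slot 0.9249999999999647 lateral shift -0.6483912332535087
```

```bash
python3 - <<'E'
from h import *
yaw=38.8; u=np.array([np.cos(np.radians(yaw)),np.sin(np.radians(yaw)),0]); v=np.array([u[1],-u[0],0])
p0=np.array([534.8,164.45,0])-0.65*v
Z=np.array([0,0,206.8])
ctrl.move_l(p0+Z,vel=60); 
ctrl.move_l(p0+25*u+Z,vel=80); ctrl.hold(.2); st()
c=ctrl.move_l(p0+56*u+Z,vel=30,threshold=3); s=st(); print(c)
def prog(s): d=np.array(s["eef_pos"])-p0; print("u,v",round(d@u,2),round(d@v,2),"Fu,Fv",round(np.dot(s["force"],u),2),round(np.dot(s["force"],v),2))
prog(s)
if not c:
    ctrl.hold(.2); prog(st())
    c=ctrl.move_l(p0+65*u+Z,vel=8,threshold=2.0); s=st(); print(c); prog(s)
E
```

```text
t 12.41 pos [553.55 180.43 206.74] F [-0.33  0.94 -2.24] M [-0.02 -0.02  0.01] w 51.21
t 13.59 pos [577.87 199.96 206.74] F [-0.17 -0.14 -1.57] M [-0.01  0.03 -0.01] w 51.02
False
u,v 55.82 -0.04 Fu,Fv -0.22 0.0
t 13.79 pos [577.97 199.95 206.87] F [-0.71 -0.09 -1.07] M [-0.01  0.06 -0.02] w 50.7
u,v 55.89 0.03 Fu,Fv -0.61 -0.37
t 14.62 pos [582.4  204.05 205.41] F [ 0.18 -0.33 -1.81] M [ 0.01 -0.05  0.01] w 51.01
True
u,v 61.91 -0.39 Fu,Fv -0.07 0.37
```

```bash
python3 - <<'E'
from h import *
import pickle
yaw=38.8; u=np.array([np.cos(np.radians(yaw)),np.sin(np.radians(yaw)),0]); v=np.array([u[1],-u[0],0])
p0=np.array([534.8,164.45,0])-0.65*v
def prog(s): d=np.array(s["eef_pos"])-p0; print("u,v",round(d@u,2),round(d@v,2),"Fu,Fv",round(np.dot(s["force"],u),2),round(np.dot(s["force"],v),2))
ctrl.hold(.3); prog(st())
Z=np.array([0,0,206.8])
c=ctrl.move_l(p0+61.0*u+Z,vel=20); ctrl.hold(.3); prog(st())
c=ctrl.move_l(p0+65*u+Z,vel=8,threshold=3); s=st(); print(c); prog(s)
ctrl.hold(.2); prog(st())
w=grab("wrist");pickle.dump(w,open("i.pkl","wb"))
save("i.png",cv2.resize(w["im"][150:350,200:440],(720,600),interpolation=3))
E
```

```text
t 14.93 pos [581.58 203.88 204.18] F [ 0.55 -0.34 -2.9 ] M [0.   0.01 0.03] w 50.85
u,v 61.16 -0.77 Fu,Fv 0.21 0.61
t 15.48 pos [581.92 203.21 206.8 ] F [ 0.12 -0.09 -2.62] M [-0.06  0.04  0.01] w 50.91
u,v 61.01 -0.03 Fu,Fv 0.03 0.15
t 15.87 pos [582.5  204.18 205.33] F [ 0.26 -0.04 -2.58] M [-0.02  0.01  0.04] w 50.5
True
u,v 62.07 -0.42 Fu,Fv 0.18 0.19
t 16.07 pos [581.63 204.02 204.08] F [-0.55  0.03 -2.01] M [-0.01 -0.07 -0.  ] w 51.02
u,v 61.29 -0.84 Fu,Fv -0.41 -0.37
```

View pics/i.png

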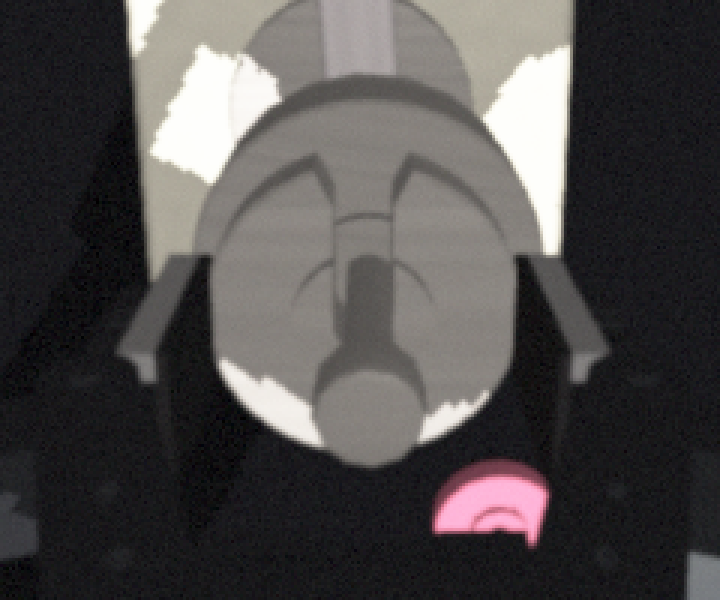

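The stem (crop x 345–395) stands inside the slot (x 333–395). After a threshold stop the arm sagged by 2.7 mm, so I'll re-command the position and feel for the slot end in small fixed steps.

```bash
cat >> h.py <<'E'
_y=np.radians(38.8); u=np.array([np.cos(_y),np.sin(_y),0]); v=np.array([u[1],-u[0],0])
p0=np.array([534.8,164.45,0])-0.65*v
def go(a,b,z,vel=15,hold=.3):
    ctrl.move_l(p0+a*u+b*v+np.array([0,0,z]),rot=Rz(38.8),vel=vel); ctrl.hold(hold)
    F=[];
    for _ in range(5): s=sensors.read_state(); F.append(s["force"]); ctrl.hold(.02)
    F=np.mean(F,0); d=np.array(s["eef_pos"])-p0
    print("cmd",a,b,z,"| u,v,z",d@u.round(2),(d@v).round(2),d[2].round(2),"F u,v,z",(F@u).round(2),(F@v).round(2),F[2].round(2),"t",round(s["t"],2)); return F
E
python3 - <<'E'
from h import *
F0=go(61,0,206.8)
for a in (61.6,62.2,62.8,63.4,64):
    F=go(a,0,206.8)
    if abs((F-F0)@u)>1.5: break
E
```

```text
cmd 61 0 206.8 | u,v,z 61.17558693625268 0.0 206.78 F u,v,z -0.2 0.02 -1.62 t 16.79
cmd 61.6 0 206.8 | u,v,z 61.76737579151706 0.01 206.8 F u,v,z 0.15 -0.1 -2.13 t 17.43
cmd 62.2 0 206.8 | u,v,z 62.36855842367345 -0.02 206.81 F u,v,z -0.22 0.1 -1.78 t 18.06
cmd 62.8 0 206.8 | u,v,z 62.77588578253191 -0.03 206.72 F u,v,z -1.89 0.08 -2.2 t 18.69
```

Contact is at u≈62.5, so the stem is at about 61.6, which agrees with vision. I'll feel the sides, then lower in steps. The spring rate tells "on the spigot" (Fz rising from z 202.8) from "seated" (rising from about 199.8).

```bash
python3 - <<'E'
from h import *
go(61.7,0,206.8)
r=[]
for sgn in (1,-1):
    for k in (.5,.9,1.3):
        F=go(61.7,sgn*k,206.8,hold=.2)
        if abs(F@v)>1.2: break
    r.append(sgn*k)
c=0.0 if r[0]==-r[1] else sum(r)/2
print("bounds",r,"centre",c)
go(61.7,c,206.8)
for z in (203.5,202.3,201.3,200.5):
    F=go(61.7,c,z,hold=.25)
    if F[2]>0: break
E
```

```text
cmd 61.7 0 206.8 | u,v,z 61.94885484736916 -0.0 206.82 F u,v,z -0.52 0.31 -2.24 t 19.32
cmd 61.7 0.5 206.8 | u,v,z 61.87990530883615 0.49 206.81 F u,v,z 0.07 0.28 -2.02 t 19.86
cmd 61.7 0.9 206.8 | u,v,z 61.87880490071052 0.84 206.81 F u,v,z -0.16 -0.04 -1.74 t 20.39
cmd 61.7 1.3 206.8 | u,v,z 61.84512617042111 1.05 206.77 F u,v,z 0.23 -2.22 -1.82 t 20.93
cmd 61.7 -0.5 206.8 | u,v,z 61.86003914614052 -0.28 206.86 F u,v,z -0.51 0.16 -1.83 t 21.48
cmd 61.7 -0.9 206.8 | u,v,z 61.88336856091256 -0.84 206.84 F u,v,z 0.11 0.52 -2.14 t 22.01
cmd 61.7 -1.3 206.8 | u,v,z 61.890670089815714 -1.06 206.85 F u,v,z -0.26 1.99 -1.95 t 22.54
bounds [1.3, -1.3] centre 0.0
cmd 61.7 0.0 206.8 | u,v,z 61.84263852121478 -0.12 206.75 F u,v,z 0.04 0.2 -1.97 t 23.18
cmd 61.7 0.0 203.5 | u,v,z 61.90358483666409 0.02 203.58 F u,v,z -0.07 -0.17 -1.92 t 23.88
cmd 61.7 0.0 202.3 | u,v,z 61.86168511719529 -0.0 202.31 F u,v,z 0.23 0.1 -2.06 t 24.46
cmd 61.7 0.0 201.3 | u,v,z 61.893135692385805 -0.01 201.33 F u,v,z -0.12 -0.13 -1.92 t 25.04
cmd 61.7 0.0 200.5 | u,v,z 61.89887130090614 -0.0 200.54 F u,v,z 0.38 0.2 -1.86 t 25.62
```

It passed the spigot level freely. I'll continue until the weight is taken, then release.

```bash
python3 - <<'E'
from h import *
for z in (200,199.6,199.2,198.8,198.5):
    F=go(61.7,0,z,hold=.25)
    if F[2]>-0.7: break
E
```

```text
cmd 61.7 0 200 | u,v,z 61.881179241481874 -0.0 200.01 F u,v,z 0.06 -0.15 -2.11 t 26.21
cmd 61.7 0 199.6 | u,v,z 61.86872277519967 0.01 199.6 F u,v,z -0.13 0.22 -2.18 t 26.79
cmd 61.7 0 199.2 | u,v,z 61.90671495067386 0.03 199.25 F u,v,z 0.36 0.11 -1.23 t 27.38
cmd 61.7 0 198.8 | u,v,z 61.88082590490764 0.01 198.83 F u,v,z 0.28 0.05 -1.05 t 27.96
cmd 61.7 0 198.5 | u,v,z 61.883849665323346 0.04 198.57 F u,v,z 0.09 0.04 -0.45 t 28.54
```

```bash
python3 - <<'E'
from h import *
import pickle
ctrl.gripper_to(56); ctrl.hold(.2); st(); ctrl.gripper_to(68); ctrl.hold(.2); st()
go(61.7,0,270,vel=60)
go(-10,0,285,vel=120)
w=grab("wrist");a=grab("scene");b=grab("side");pickle.dump((w,a,b),open("e.pkl","wb"))
P=cloud(w).reshape(-1,3); c=np.array([583.16,203.0]); r=P[:,:2]-c; L=np.c_[r@u[:2],r@v[:2]]; R=np.hypot(*r.T)
k=(R<26)&(R>13.5)&(P[:,2]>172); A=np.c_[L[k],np.ones(k.sum())];z=P[k,2]
for _ in range(4):
    f=np.linalg.lstsq(A,z,rcond=None)[0]; e=np.abs(A@f-z); q=e<max(.8,2.5*np.median(e)); A,z=A[q],z[q]
print("200 top z",f[2],"tilt",np.degrees(f[:2]),len(z))
k=(R<32.5)&(R>28.5)&(P[:,2]>155)&(P[:,2]<175); print("500 top",np.median(P[k,2]),k.sum())
k=(R<40)&(np.abs(P[:,2]-f[2])<4)&(R>10);h=cv2.convexHull(L[k].astype(np.float32))[:,0]
print("200 centre",cv2.minEnclosingCircle(h))
k=(R<14)&(P[:,2]>205);print("head z",np.median(P[k,2]))
uu,vv=proj(w,[[*c,185]])[0].astype(int);print(uu,vv)
y0=max(0,vv-80);x0=uu-60
W=cv2.resize(w["im"][y0:y0+120,x0:x0+120],(400,400),interpolation=3)
uu,vv=proj(b,[[*c,185]])[0].astype(int)
B=cv2.resize(b["im"][vv-30:vv+30,uu-30:uu+30],(400,400),interpolation=3)
save("e.png",np.hstack([W,B]))
E
```

```text
t 28.98 pos [582.56 203.66 198.65] F [0.06 0.68 0.19] M [-0.02  0.    0.07] w 55.89
t 29.46 pos [582.49 203.63 198.52] F [-0.07  0.36  0.57] M [-0.02 -0.01 -0.04] w 68.09
cmd 61.7 0 270 | u,v,z 61.81026713373811 -0.03 269.87 F u,v,z 0.34 -0.1 -0.22 t 31.17
cmd -10 0 285 | u,v,z -9.79868351861014 -0.09 284.72 F u,v,z 0.27 -0.04 0.12 t 32.31
200 top z 179.60512504900458 tilt [ 0.54286782 -0.03361053] 2137
500 top 168.11212909252248 1238
200 centre ((-0.16979563236236572, -0.15493273735046387), 27.101238250732422)
head z 215.93930774521488
320 110
```

View pics/e.png

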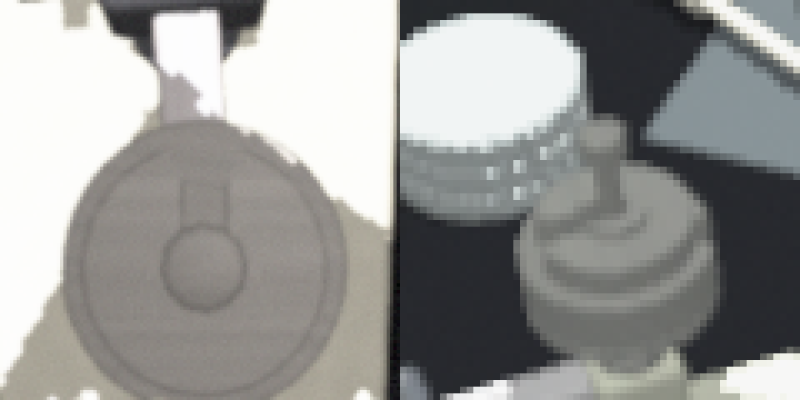

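The 200 g disc lies concentric with the 500 g mass and its slot points to the column, at the top of the left crop. Its top is 11.5 mm above the 500 g face, against 12 if seated and 15 if it were on the spigot. I'm handing the job in.

```bash
python3 - <<'E'
from h import *
import pickle
_,a,b=pickle.load(open("e.pkl","rb")); a0,b0=pickle.load(open("v.pkl","rb"))
# bystander mass check in the side view (depth-coloured steel centroids)
for uv in ((227,239),(279,263),(301,243),(368,278)):
    x,y=uv; p=a0["im"][y-12:y+12,x-12:x+12]; r=cv2.matchTemplate(a["im"][y-18:y+18,x-18:x+18],p,cv2.TM_CCOEFF_NORMED); print(uv,cv2.minMaxLoc(r)[1::2])
ctrl.finish_job()
E
```

```text
(227, 239) (0.9996957182884216, (6, 6))
(279, 263) (0.9995997548103333, (6, 6))
(301, 243) (0.9998238682746887, (6, 6))
(368, 278) (0.9998379349708557, (6, 6))
the job is handed in; nothing more can be done
```

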